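# Index the star wheel onto its pin and press it home

## Task

The white star wheel of the bottle feeder sits raised on its spindle. With the fingertips, turn it until its notch stands over the locating pin, then press it down until it is fully home on the pin, and move clear. Only push: do not lift the wheel off, and leave the bottles and other loose things where they are.

Things in the scene. Friction and masses are not known exactly. Their poses are not given: they have to be found in the camera images.
- feeder: bottle feeder, a fixed machine: flat steel deck 280 x 300 mm (its x by y), deck surface 50 mm above the table. Origin on the table under the star wheel's upright axis, the middle of the deck; its +x axis points from the wheel's axis towards the locating pin.
- pin_tip (a point): highest point of the locating pin: fixed upright steel pin, 10 mm thick with a round nose, 48 mm from the wheel's axis, standing 16 mm out of the deck. While the wheel is raised and its notch is elsewhere, the pin is hidden under the wheel, 2 mm below its underside.
- pin_foot (a point): middle of the top of the dark steel block on the pin's foot: 16 x 26 mm, 14 mm high on the deck, 103 to 119 mm from the wheel's axis, always visible outside the rim, on the same radius as the pin and so showing where the pin is.
- wheel_middle (a point): centre of the top face of the star wheel, on its axis, under the black cap. White plastic wheel, 170 mm across, 14 mm thick, six teeth and six round bottle pockets every 60 degrees: pocket radius 24 mm, centred on the rim (85 mm from the axis), so 61 mm from the axis at the deepest. Starts raised: underside 18 mm, top face 32 mm above the deck.
- notch (a point): middle of the wheel's key notch where the pin belongs, 48 mm from the axis, level with the wheel's top face. The notch is a straight radial slot, 15 mm wide, open at the rim and running in to 36 mm from the axis, through the middle of one tooth; the nearest pockets are centred 30 degrees either side of it.
- cap_top (a point): middle of the flat top of the black press cap (44 mm across, 16 mm high above the wheel's top face) on the wheel's axis. The cap does not turn; it and the wheel go up and down together.
- wheel (a joint): turning angle of the star wheel on its spindle, rad, growing anticlockwise seen from above; at 0 or any whole turn the notch is exactly over the pin. Free both ways, with light friction (about 1 N at the rim); it stays where it is left.
- wheel_lift (a joint): how far the wheel has gone down its spindle, m: 0 raised (start), 0.015 fully seated, negative if lifted. No spring: a snug fit holds it at any height; about 5 N straight down moves it (at the cap, or anywhere on the wheel). The pin blocks it at 0.002 to 0.0035 unless the notch is over the pin; the round nose centres the notch if it is within about 3 mm.
- vial_a: small amber bottle (42 mm across, 80 tall), loose, standing on the feeder's deck near a corner; origin at its underside. To be left alone.
- vial_b: small amber bottle (42 mm across, 80 tall), loose, standing on the feeder's deck near a corner; origin at its underside. To be left alone.
- loose_cap: white screw cap (32 mm across, 20 tall), loose, standing on the feeder's deck near a corner; origin at its underside. To be left alone.
- bottle_a: amber reagent bottle, red cap (72 mm across, 150 tall), loose, on the table beside the feeder; origin at its underside. To be left alone.
- bottle_b: amber reagent bottle, green cap (72 mm across, 150 tall), loose, on the table beside the feeder; origin at its underside. To be left alone.
- bottle_c: amber reagent bottle, yellow cap (72 mm across, 150 tall), loose, on the table beside the feeder; origin at its underside. To be left alone.
- tub: blue open tub (130 x 110 x 60 mm), loose, on the table beside the feeder; origin at its underside. To be left alone.
- spanner: spanner lying flat (about 180 mm), loose, on the table beside the feeder; origin at its underside. To be left alone.

How it is judged:
By the outcome, as a careful person would: the job done as asked, in the order asked, and still so for the second after the job is handed in, with the robot touching nothing.
It also fails if it takes over 64 s, if anything falls off the work surface, if the arm or the gripper's body presses on something with over 40 N, if the wrist force passes 120 N, or if a joint passes its speed limit or range.

## Robot

A 6-joint arm with a two-finger parallel gripper is mounted at the origin on the work surface. World frame = base frame: x ahead of the robot, y to its left, z up, the work surface at z = 0. Lengths are in m, angles in degrees, forces in N, time in s.
With the tool pointing down it reaches from about 0.375 to 0.9 m from the base axis. Payload 3.1 kg.
Tool frame: the origin (TCP) lies at the very end of the fingers, on their centre line; the grasp point (between the pads) lies 19 mm behind it (grip_point_offset is the distance from the TCP to the grasp point, in m); y points along the fingers, x is the direction in which the jaws open and shut, and the axes are right-handed (so a half turn about y gives the same grasp; the last joint's range is limited). The gripper opens to 87 mm and grips with 3 to 60 N. Pads are 19 mm wide; open, the fingers measure 117 mm over their backs; the gripper's body (75 mm by 190 mm) begins 51 mm behind the grasp point.
Start: joints at [-80.644, 30.224, 82.088, -0, 67.689, -10.227], TCP at [0.21, -0.589, 0.223] pointing down, gripper open.
Joint ranges: [-176.69, 176.69], [-43.24, 126.21], [12.49, 139.97], [-82, 262], [0, 151.66], [-163.58, 163.58]. Speed limits (degrees/s): [159.86, 159.86, 180, 180, 180, 180].

## Interface

Orientations are given as a 3x3 rotation matrix whose columns are the frame's x, y, z axes.
In Python, from rig import * gives the robot as it stands.
- The arm moves only by the tool send_rows, never from a script. Its argument "moves" is text: rows parted by semicolons, each of 5 numbers parted by spaces: the finger opening in mm, from 0 to 87, then the shift along the tool's x, y, z in mm, then the turn about the tool's y in degrees. In form: fingers dx dy dz yaw; .... A call has 1 to 20 rows; each row shifts and turns the commanded pose from where the row before left it, along the tool's axes as they then stand; what a row does not reach is not made up. A row lasts 1/12 s, in which the tool goes at most 41.7 mm and 7.16 degrees, less where a joint would pass 70% of its speed; a pose out of reach is approached as far as the arm can. A call is refused whole if a number of a shift passes 41.7 or a number of a turn 7.16, either way. A call with a gripper value outside its range is refused whole. The fingers move at their own pace and stop on an object; the grip force is fixed at half the most. Time passes only in rows, so rows that do not move let the fingers close. It gives the time, the measured TCP pose, the force and the opening at its end, in the units of the state.
- read_state(): the state, without advancing time (a new reading comes with each control period).
- capture(name): name is "scene" or "top"; returns a dict with "image" (480x640x3 uint8, blue, green, red), "z_map" (480x640 float32, m along the optical axis (not along the pixel's ray), 0 where there is no reading), "mtx" (3x3 intrinsics, pixels), "origin" and "rotation" of the camera in the world. Camera axes: x right, y up, looking along -z (the intrinsics and any distortion apply to the point x, -y, -z); pixel columns grow to the right and rows downward; lengths in m; the calibration is good to about 2 mm. A picture is of the moment at which its call begins.
- hand_in(): hands the job in, once; it reports no verdict.
Trained networks look in a picture, given as the dict that the camera call returned (one of the last four; its "shot" number tells which), for a name from the list of things; names that differ only in an ending like _2 or _b are one class to them, and where a whole thing is asked for, a point or a joint stands for the part that bears it (a point fixed in the world has none). Each returns a list of dicts, best first, with "p" (0 to 1); they miss things now and then, are a little off and sometimes report something else, mostly with a low value. They report only what shows in the picture. A call takes as long as a camera call.
- search_frame(picture, name): "bbox" ([left, top, right, bottom] in pixels, round what is visible of it).
- masks_of(picture, name): "region" (480x640 bool, what is visible of it) and "bbox" ([left, top, right, bottom] in pixels, round what is visible of it).
- mark_of(picture, name): "pixel" ([row, column] in pixels: a listed point, or the origin of a listed thing).
The state is a dict: "time_s": time; "joint_positions": joint angles; "qvel": joint speeds; "tau": joint torques, N m; "position": TCP position; "tcp_rot": TCP orientation; "force": force on the tool from outside, world axes, zero at the start; "moment": the same for the moment, N m; "opening": opening from 0.0 (shut) to 1.0 (fully open).
Only numpy, scipy, OpenCV 4.12 (cv2) and the standard library are available. Lean on these libraries where they do the work, as an engineer would, in place of code of your own. Each camera call takes 0.05 s, during which the arm holds its last target. There are 200 camera calls.

## Working session

There is one attempt and no reset: what is moved stays moved. The work goes in short steps, Python scripts to look and compute and a tool call to move; the robot and the scene stay as the last step left them, time stands still between calls to the robot, and variables do not carry over. Pictures are saved under pics/ and viewed, about 8 in all and at most 12, crops included, and the job is handed in when it is done.

Besides the shell and the picture viewer there is one more tool, called after "Emit:" by a JSON object that holds its "op" and its "data". send_rows: Moves the arm, as the interface text tells. Its arguments: {"type":"object","properties":{"moves":{"type":"string"}},"required":["moves"]}

```bash
mkdir -p pics
cat > h.py <<'E'
from rig import *
import numpy as np, cv2
def ray(p,r,c):
    m=p["mtx"]; return np.array([(c-m[0,2])/m[0,0],-(r-m[1,2])/m[1,1],-1.0])
def at_z(p,rc,z):
    d=np.array(p["rotation"])@ray(p,*rc); o=np.array(p["origin"]); return o+d*(z-o[2])/d[2]
def by_depth(p,rc):
    r,c=int(round(rc[0])),int(round(rc[1])); w=p["z_map"][r-1:r+2,c-1:c+2]; w=w[w>0]
    return np.array(p["origin"])+np.array(p["rotation"])@ray(p,*rc)*np.median(w)
E
python3 - <<'E'
from h import *
np.set_printoptions(precision=4,suppress=True)
s=read_state(); print(s["time_s"],s["position"],s["tcp_rot"],s["force"],s["opening"])
Z={"pin_foot":.064,"wheel_middle":.082,"notch":.082,"cap_top":.098,"pin_tip":.066,"vial_a":.05,"loose_cap":.05}
for n in("top","scene"):
    p=capture(n); cv2.imwrite(f"pics/{n}0.png",p["image"]); print(n,p["origin"],p["mtx"][0,0])
    for k,z in Z.items():
        for r in mark_of(p,k)[:2]: print(k,round(r["p"],2),np.array(r["pixel"]),at_z(p,r["pixel"],z))
E
```

```text
0.0 [ 0.2094 -0.5881  0.2216] [[ 0.3352 -0.0004  0.9422]
 [-0.9422  0.0021  0.3352]
 [-0.0021 -1.      0.0004]] [ 0.2641 -0.7092  0.5202] 1.0023582787782714
top [ 0.3456 -0.0026  1.3267] 562.0552525197037
pin_foot 0.73 [189.3 307.3] [0.6518 0.0429 0.064 ]
pin_foot 0.27 [359.6 455.7] [ 0.2738 -0.2918  0.064 ]
wheel_middle 0.75 [235.8 307.7] [0.5406 0.039  0.082 ]
notch 0.62 [257.8 296.6] [0.4905 0.0626 0.082 ]
cap_top 0.71 [235.2 306.9] [0.5394 0.0403 0.098 ]
pin_tip 0.67 [220.8 311.9] [0.5779 0.0307 0.066 ]
vial_a 0.78 [285.3 255.6] [0.4297 0.1559 0.05  ]
vial_a 0.76 [190.7 364.1] [ 0.6541 -0.0888  0.05  ]
loose_cap 0.59 [190.6 262.8] [0.6503 0.147  0.05  ]
scene [0.7766 0.5303 1.0904] 493.38769057973934
pin_foot 0.77 [284.8 275.6] [0.6413 0.0517 0.064 ]
pin_foot 0.75 [324.7 295.4] [0.6452 0.1594 0.064 ]
wheel_middle 0.59 [256.7 313.9] [0.5339 0.0379 0.082 ]
wheel_middle 0.51 [255.7 308.3] [0.5441 0.0293 0.082 ]
notch 0.73 [256.4 334.3] [0.4919 0.06   0.082 ]
notch 0.5 [392.1 437.2] [0.4626 0.4284 0.082 ]
cap_top 0.78 [252.5 309.6] [0.5413 0.0313 0.098 ]
pin_tip 0.53 [271.2 290.6] [0.5957 0.0379 0.066 ]
vial_a 0.74 [276.9 376.7] [0.4226 0.1402 0.05  ]
vial_a 0.6 [243.9 251.6] [ 0.6429 -0.0821  0.05  ]
loose_cap 0.75 [325.2 296.1] [0.6426 0.1562 0.05  ]
```

Run:
```python
import cv2
a=cv2.imread("pics/top0.png")[140:340,200:420]; b=cv2.imread("pics/scene0.png")
cv2.imwrite("pics/t0c.png",cv2.resize(a,None,fx=3,fy=3,interpolation=cv2.INTER_CUBIC))
```

```text
(no output)
```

View pics/t0c.png

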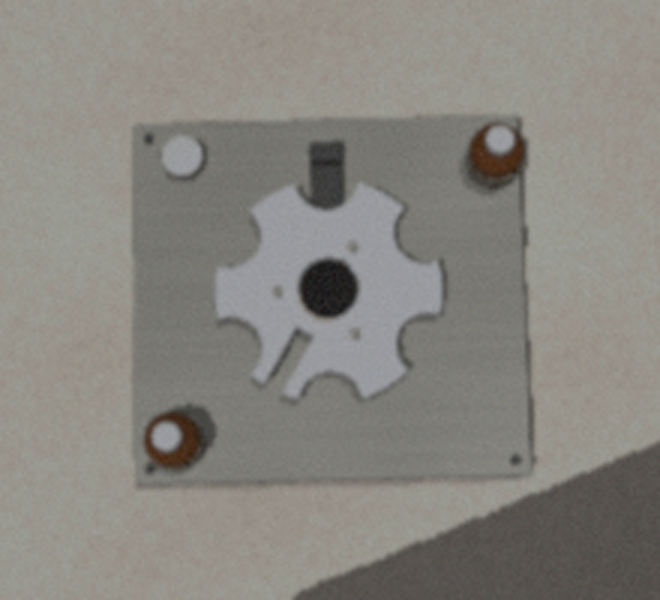

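View pics/scene0.png

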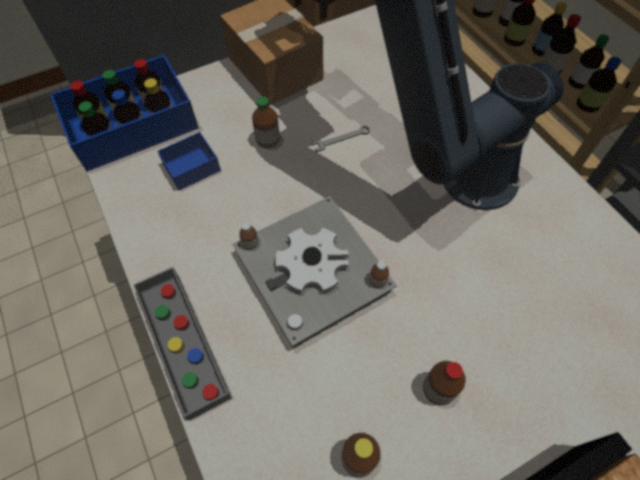

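The top crop shows the wheel axis at about px (row 236, col 309) and the pin foot straight up at (189, 308). The notch is at lower left, around (258, 296), so the wheel has to turn about 150° clockwise. The scene view shows vials on two deck corners and the area around the wheel clear. I'll refine the axis, pin and notch positions from the pixels.

```bash
cat >> h.py <<'E'
def blob(p,msk,near,z):
    n,l,s,c=cv2.connectedComponentsWithStats(msk.astype(np.uint8))
    ok=[i for i in range(1,n) if s[i,4]>25]
    i=min(ok,key=lambda i:np.hypot(*(c[i]-np.array(near)[::-1])))
    return at_z(p,c[i][::-1],z),s[i]
def profile(p,c,z,r):
    "brightness on circle radius r about c at height z, every degree (world angle)"
    R=np.array(p["rotation"]);a=np.radians(np.arange(360))
    P=np.c_[c[0]+r*np.cos(a),c[1]+r*np.sin(a),0*a+z]
    q=(P-np.array(p["origin"]))@R; u=q[:,0]/-q[:,2]*p["mtx"][0,0]+p["mtx"][0,2]; v=-q[:,1]/-q[:,2]*p["mtx"][1,1]+p["mtx"][1,2]
    g=cv2.cvtColor(p["image"],cv2.COLOR_BGR2GRAY)
    return cv2.remap(cv2.GaussianBlur(g,(3,3),0),u.astype(np.float32)[None],v.astype(np.float32)[None],cv2.INTER_LINEAR)[0].astype(float)
E
python3 - <<'E'
from h import *
np.set_printoptions(precision=4,suppress=True)
p=capture("top"); g=cv2.cvtColor(p["image"],cv2.COLOR_BGR2GRAY)
c,s=blob(p,g<60,(236,309),.098); print("cap",c,s)
f,s=blob(p,g<90,(193,309),.058); print("foot",f,s,"dir",np.degrees(np.arctan2(f[1]-c[1],f[0]-c[0])))
for r in(.05,.055,.07): 
    q=profile(p,c,.082,r); print(r,np.where(q<np.median(q)-15)[0],np.argmin(q))
for k in(1,2):
  q=profile(p,c,.082,.079);F=np.sum(q*np.exp(-1j*np.radians(np.arange(360))*6))
print("pocket phase(min) mod60",(180-np.degrees(np.angle(F)))/6%60)
E
```

```text
cap [0.5386 0.0355 0.098 ] [300 227  19  18 264]
foot [0.6336 0.0401 0.058 ] [300 187  15  23 257] dir 2.788131288824869
0.05 [141 142 143 144 145 146 147 148 149 150 151 152 153 154 155 156 157 158
 159] 145
0.055 [142 143 144 145 146 147 148 149 150 151 152 153 154 155 156 157 158 159] 146
0.07 [  0   1   2   3   4   5   6   7   8   9  10  11  12  13  14  15  51  52
  53  54 109 110 111 112 113 114 115 116 117 146 147 148 149 150 151 168
 169 170 171 172 189 190 191 192 193 194 195 229 230 231 232 233 234 235
 236 251 252 253 254 255 256 292 293 294 295 296 297 310 311 312 313 314
 315 316 351 352 353 354 355 356 357 358 359] 2
pocket phase(min) mod60 2.307631488576831
```

Emit:
{"op": "send_rows", "data": {"moves": "0 0 0 0 6.5; 0 0 0 0 6.5; 0 0 0 0 6.5; 0 -34.3 0 18.1 0; 0 -34.3 0 18.1 0; 0 -34.3 0 18.1 0; 0 -34.3 0 18.1 0; 0 -34.3 0 18.1 0; 0 -34.3 0 18.1 0; 0 -34.3 0 18.1 0; 0 -34.3 0 18.1 0; 0 -34.3 0 18.1 0; 0 -34.3 0 18.1 0; 0 -34.3 0 18.1 0; 0 -34.3 0 18.1 0; 0 -34.3 0 18.1 0; 0 -34.3 0 18.1 0; 0 -34.3 0 18.1 0; 0 -34.3 0 18.1 0"}}

```text
time_s: 2.43
position: [0.499, -0.0377, 0.2228]
tcp_rot: [[0.002, 0.001, 1.0], [-1.0, -0.0, 0.002], [0.0, -1.0, 0.001]]
force: [1.2, -0.4, 0.1]
opening: 0.009
```

Emit:
{"op": "send_rows", "data": {"moves": "0 0 0 0 0; 0 0 0 0 0"}}

```text
time_s: 2.6
position: [0.4989, -0.0377, 0.2226]
tcp_rot: [[0.006, 0.0, 1.0], [-1.0, -0.0, 0.006], [0.0, -1.0, 0.0]]
force: [0.0, -0.3, 0.6]
opening: 0.006
```

Emit:
{"op": "send_rows", "data": {"moves": "0 2 -0 0 0; 0 0 30 0 0; 0 0 30 0 0; 0 0 30 0 0; 0 0 30 0 0; 0 0 10 0 0; 0 0 0 0 0; 0 0 6 0 0; 0 0 0 0 0"}}

```text
time_s: 3.35
position: [0.4989, -0.0425, 0.0871]
tcp_rot: [[0.0, 0.001, 1.0], [-1.0, -0.001, 0.0], [0.001, -1.0, 0.001]]
force: [0.5, -0.5, 0.5]
opening: 0.004
```

Run:
```python
from h import *
p=capture("scene"); cv2.imwrite("pics/s1.png",cv2.resize(p["image"][170:350,220:410],None,fx=3,fy=3,interpolation=cv2.INTER_CUBIC))
```

```text
(no output)
```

View pics/s1.png

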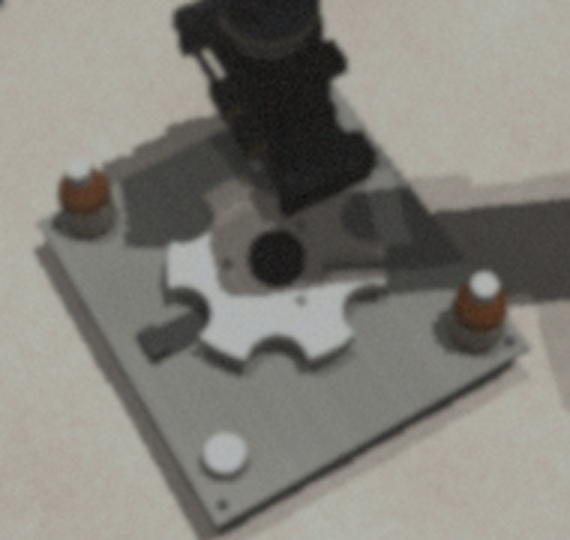

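The scene crop shows the gripper over the far pocket, near crop (290, 200). It hides that pocket, and both vials and the loose cap are clear of it. I'll lower slowly and watch the force.

Emit:
{"op": "send_rows", "data": {"moves": "0 -1.5 3 0 0; 0 0 3 0 0; 0 0 0 0 0"}}

```text
time_s: 3.65
position: [0.4985, -0.04, 0.0808]
tcp_rot: [[0.002, 0.001, 1.0], [-1.0, -0.0, 0.002], [0.0, -1.0, 0.001]]
force: [-0.2, 0.2, -0.7]
opening: 0.006
```

Emit:
{"op": "send_rows", "data": {"moves": "0 0 3 0 0; 0 0 2 0 0; 0 0 0 0 0"}}

```text
time_s: 3.9
position: [0.4981, -0.0399, 0.0752]
tcp_rot: [[0.002, -0.001, 1.0], [-1.0, 0.0, 0.002], [-0.0, -1.0, -0.001]]
force: [0.3, 0.7, 0.4]
opening: 0.006
```

Run:
```python
import numpy as np
a=np.radians(-118-8.*np.arange(19)); x=538.6+85*np.cos(a);y=35.5+85*np.sin(a)
print("; ".join(f"0 {-dy:.1f} 0 {dx:.1f} 0" for dx,dy in zip(np.diff(x),np.diff(y))),x[-1],y[-1])
```

```text
0 -6.3 0 -10.1 0; 0 -7.6 0 -9.1 0; 0 -8.8 0 -7.9 0; 0 -9.8 0 -6.6 0; 0 -10.7 0 -5.2 0; 0 -11.3 0 -3.7 0; 0 -11.7 0 -2.1 0; 0 -11.9 0 -0.4 0; 0 -11.8 0 1.2 0; 0 -11.5 0 2.9 0; 0 -11.0 0 4.4 0; 0 -10.3 0 5.9 0; 0 -9.3 0 7.3 0; 0 -8.2 0 8.5 0; 0 -7.0 0 9.6 0; 0 -5.6 0 10.5 0; 0 -4.1 0 11.1 0; 0 -2.5 0 11.6 0 526.7702864183944 119.67278584303347
```

Emit:
{"op": "send_rows", "data": {"moves": "0 -6.3 0 -10.1 0; 0 -7.6 0 -9.1 0; 0 -8.8 0 -7.9 0; 0 -9.8 0 -6.6 0; 0 -10.7 0 -5.2 0; 0 -11.3 0 -3.7 0; 0 -11.7 0 -2.1 0; 0 -11.9 0 -0.4 0; 0 0 0 0 0"}}

```text
time_s: 4.65
position: [0.4519, 0.0403, 0.0756]
tcp_rot: [[0.004, -0.001, 1.0], [-1.0, 0.001, 0.004], [-0.001, -1.0, -0.001]]
force: [0.2, 0.3, 0.5]
opening: 0.006
```

Emit:
{"op": "send_rows", "data": {"moves": "0 -11.0 0 2 0; 0 -11.0 0 3.5 0; 0 -11.0 0 4.4 0; 0 -10.0 0 5.9 0; 0 -9.3 0 7.3 0; 0 -8.2 0 8.5 0; 0 -7.0 0 9.6 0; 0 -5.6 0 10.5 0; 0 -3 0 7 0; 0 0 0 0 0; 0 0 0 0 0"}}

```text
time_s: 5.57
position: [0.5121, 0.1144, 0.0754]
tcp_rot: [[0.002, 0.0, 1.0], [-1.0, 0.0, 0.002], [-0.0, -1.0, 0.0]]
force: [0.2, 0.4, -0.4]
opening: 0.003
```

Run:
```python
from h import *
np.set_printoptions(precision=4,suppress=True)
p=capture("top"); cv2.imwrite("pics/t2.png",cv2.resize(p["image"][140:340,200:420],None,fx=3,fy=3,interpolation=cv2.INTER_CUBIC))
q=capture("scene"); print(read_state()["force"])
for s in(p,q):
  for k in("notch","wheel_middle"):
    for r in mark_of(s,k)[:2]: print(k,round(r["p"],2),at_z(s,r["pixel"],.082))
```

```text
[ 0.2931 -0.1132  0.7514]
notch 0.78 [0.5735 0.0609 0.082 ]
wheel_middle 0.73 [0.5379 0.0371 0.082 ]
notch 0.75 [0.5838 0.0595 0.082 ]
wheel_middle 0.62 [0.5386 0.0338 0.082 ]
wheel_middle 0.29 [0.4346 0.1571 0.082 ]
```

View pics/t2.png

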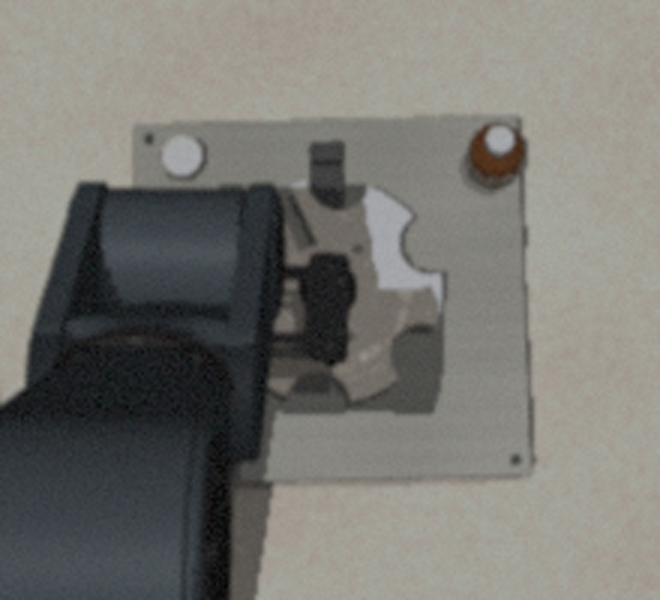

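The crop shows the notch partly visible at about (300, 222). That is roughly 22° anticlockwise of the pin line, and the wheel is following the finger. I'll push 20° more, then back off and look.

Emit:
{"op": "send_rows", "data": {"moves": "0 -2.5 0 6 0; 0 -2 0 6 0; 0 -1.2 0 6 0; 0 -0.6 0 6 0; 0 0.3 0 5.5 0; 0 0 0 0 0; 0 0 0 -4 0; 0 0 -10 0 0; 0 0 -30 0 0; 0 0 -40 0 0; 0 0 -40 0 0; 0 -41 0 0 0; 0 -41 0 0 0; 0 -41 0 0 0; 0 -41 0 0 0; 0 0 0 0 0"}}

```text
time_s: 7.2
position: [0.5364, 0.2912, 0.197]
tcp_rot: [[0.007, 0.003, 1.0], [-1.0, 0.005, 0.007], [-0.005, -1.0, 0.003]]
force: [0.0, -0.4, 1.1]
opening: 0.004
```

```bash
cat > look.py <<'E'
from h import *
import sys
np.set_printoptions(precision=4,suppress=True)
p=capture("top"); cv2.imwrite(f"pics/{sys.argv[1]}.png",cv2.resize(p["image"][160:310,230:390],None,fx=4,fy=4,interpolation=cv2.INTER_CUBIC))
g=cv2.cvtColor(p["image"],cv2.COLOR_BGR2GRAY)
q=capture("scene")
for s in(p,q):
  for k in("notch","wheel_middle","pin_foot"):
    for r in mark_of(s,k)[:1]: print(k,round(r["p"],2),at_z(s,r["pixel"],.082 if k!="pin_foot" else .064))
E
python3 look.py t3; python3 -c "
from h import *
print(read_state()['position'])"
```

```text
notch 0.61 [0.5829 0.0451 0.082 ]
wheel_middle 0.93 [0.5411 0.0394 0.082 ]
pin_foot 0.53 [0.6582 0.0433 0.064 ]
notch 0.89 [0.5792 0.0406 0.082 ]
wheel_middle 0.72 [0.5289 0.034  0.082 ]
pin_foot 0.52 [0.6453 0.044  0.064 ]
[0.53715907 0.28265853 0.19566368]
```

View pics/t3.png

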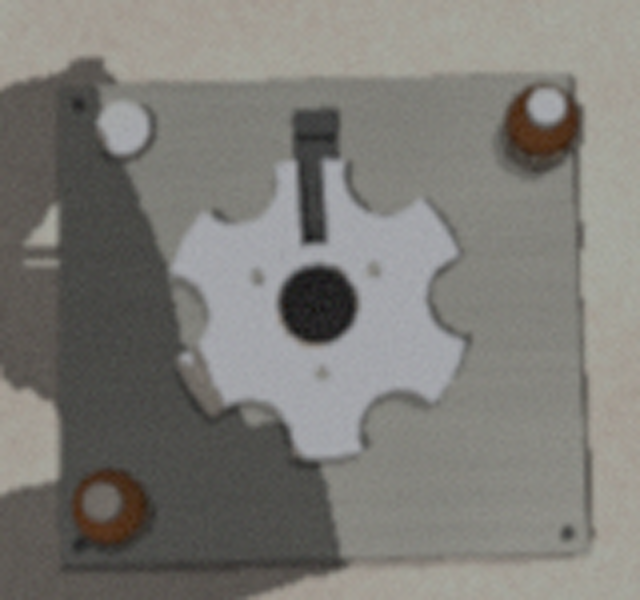

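The crop shows the slot nearly over the pin, with its middle at about (313, 200), the axis at (318, 303) and the foot at (315, 120). What remains is about 1–2° anticlockwise, so I'll measure it properly.

```bash
cat > ang.py <<'E'
from h import *
np.set_printoptions(precision=4,suppress=True)
p=capture("top"); g=cv2.cvtColor(p["image"],cv2.COLOR_BGR2GRAY)
c,s=blob(p,g<60,(236,309),.098); print("cap",c,s)
def cen(z,rs,w=25):
    o=[]
    for r in rs:
        q=np.roll(profile(p,c,z,r),180)[180-w:181+w]; t=np.arange(-w,w+1)
        h=(np.percentile(q,90)+q.min())/2; i=np.where(q<h)[0]
        m=[k for k in i if abs(t[k]-3)<15]; wgt=np.clip(np.percentile(q,90)-q,0,None)[m]; wgt[wgt<10]=0
        o.append((wgt*t[m]).sum()/wgt.sum())
    return np.array(o)
print("slot",cen(.082,(.042,.048,.054,.06,.066,.072,.078)))
print("foot",cen(.064,(.105,.108,.111,.114,.117),20))
q=profile(p,c,.082,.079);F=np.sum(q*np.exp(-1j*np.radians(np.arange(360))*6))
print("tooth",((180-np.degrees(np.angle(F)))/6+30+30)%60-30)
E
python3 ang.py
```

```text
cap [0.5386 0.0356 0.098 ] [300 227  19  18 257]
slot [5.1224 5.0498 5.1024 5.3992 5.0436 5.0231 3.3943]
foot [2.466  2.4173 2.371  2.319  1.9418]
tooth 5.734974538295717
```

Emit:
{"op": "send_rows", "data": {"moves": "0 41 0 -1 0; 0 41 0 -1 0; 0 41 0 -1 0; 0 40 0 -1 0; 0 0 40 0 0; 0 0 40 0 0; 0 0 25 0 0; 0 0 0 0 0; 0 0 0 0 0"}}

```text
time_s: 8.4
position: [0.5324, 0.1204, 0.0897]
tcp_rot: [[0.0, -0.003, 1.0], [-1.0, -0.0, 0.0], [0.0, -1.0, -0.003]]
force: [-0.0, 0.0, 0.3]
opening: 0.006
```

Emit:
{"op": "send_rows", "data": {"moves": "0 0 5 0 0; 0 0 5 0 0; 0 0 4 0 0; 0 0 0 0 0"}}

```text
time_s: 8.73
position: [0.5334, 0.1214, 0.0769]
tcp_rot: [[0.002, 0.001, 1.0], [-1.0, 0.0, 0.002], [-0.0, -1.0, 0.001]]
force: [-1.2, -0.8, -0.3]
opening: 0.004
```

Emit:
{"op": "send_rows", "data": {"moves": "0 0 0 4 0; 0 0 0 3 0; 0 0 0 3 0; 0 0 0 3 0; 0 0 0 0 0; 0 0 0 0 0"}}

```text
time_s: 9.23
position: [0.5466, 0.1212, 0.0766]
tcp_rot: [[0.001, 0.001, 1.0], [-1.0, 0.0, 0.001], [-0.0, -1.0, 0.001]]
force: [-0.5, 0.2, -0.2]
opening: 0.002
```

Emit:
{"op": "send_rows", "data": {"moves": "0 0 0 -5 0; 0 0 0 0 0; 0 0 -10 0 0; 0 0 -30 0 0; 0 0 -40 0 0; 0 0 -40 0 0; 0 -41 0 0 0; 0 -41 0 0 0; 0 -41 0 0 0; 0 -41 0 0 0; 0 0 0 0 0; 0 0 0 0 0"}}

```text
time_s: 10.23
position: [0.5404, 0.2873, 0.1972]
tcp_rot: [[0.006, 0.001, 1.0], [-1.0, 0.0, 0.006], [-0.0, -1.0, 0.001]]
force: [0.1, -1.2, -0.4]
opening: 0.005
```

```bash
python3 ang.py; python3 -c "
from h import *
print(read_state()['position'])"; python3 look.py t4
```

```text
cap [0.5385 0.0354 0.098 ] [300 227  19  18 260]
slot [3.5679 3.4698 3.5229 3.5338 3.4946 3.1225 3.4509]
foot [2.559  2.47   2.459  2.3942 1.9791]
tooth 4.445040124582846
[0.54041127 0.28570295 0.19695771]
notch 0.78 [0.5735 0.037  0.082 ]
wheel_middle 0.59 [0.5416 0.0336 0.082 ]
notch 0.69 [0.5717 0.0391 0.082 ]
wheel_middle 0.98 [0.5283 0.0404 0.082 ]
pin_foot 0.56 [0.6393 0.0481 0.064 ]
```

View pics/t4.png

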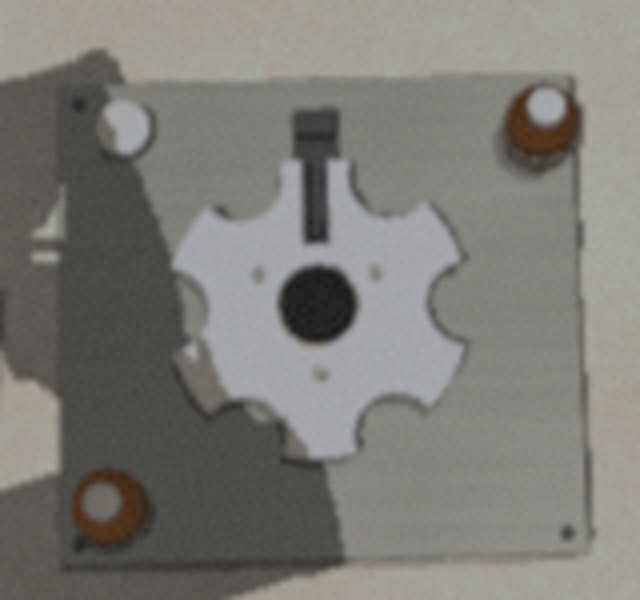

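The slot is now within about 1° of the pin line (0.85 mm at the pin), visible in the crop as the slot at (316, 200) directly below the foot at (316, 120). Next I'll press on the cap.

Emit:
{"op": "send_rows", "data": {"moves": "0 41.7 0 -0.5 0; 0 41.7 0 -0.5 0; 0 41.7 0 -0.5 0; 0 41.7 0 -0.5 0; 0 41.7 0 0 0; 0 41.7 0 0 0; 0 0 0 0 0; 0 0 30 0 0; 0 0 30 0 0; 0 0 22 0 0; 0 0 10 0 0; 0 0 0 0 0; 0 0 0 0 0"}}

```text
time_s: 11.77
position: [0.5396, 0.0353, 0.1047]
tcp_rot: [[0.001, -0.0, 1.0], [-1.0, 0.0, 0.001], [-0.0, -1.0, -0.0]]
force: [0.2, 1.1, -1.0]
opening: 0.009
```

Emit:
{"op": "send_rows", "data": {"moves": "0 0 2 0 0; 0 0 2 0 0; 0 0 2 0 0; 0 0 2 0 0; 0 0 0 0 0; 0 0 0 0 0"}}

```text
time_s: 12.27
position: [0.5401, 0.0352, 0.0972]
tcp_rot: [[0.001, 0.002, 1.0], [-1.0, -0.0, 0.001], [0.0, -1.0, 0.002]]
force: [0.3, 0.9, 4.4]
opening: 0.008
```

Emit:
{"op": "send_rows", "data": {"moves": "0 0 2 0 0; 0 0 2 0 0; 0 0 2 0 0; 0 0 0 0 0; 0 0 0 0 0"}}

```text
time_s: 12.68
position: [0.5401, 0.0352, 0.0909]
tcp_rot: [[0.001, 0.002, 1.0], [-1.0, -0.0, 0.001], [0.0, -1.0, 0.002]]
force: [1.2, 0.8, 2.4]
opening: 0.013
```

Emit:
{"op": "send_rows", "data": {"moves": "0 0 2 0 0; 0 0 2 0 0; 0 0 2 0 0; 0 0 0 0 0; 0 0 0 0 0"}}

```text
time_s: 13.1
position: [0.54, 0.0352, 0.0847]
tcp_rot: [[0.001, 0.001, 1.0], [-1.0, -0.0, 0.001], [0.0, -1.0, 0.001]]
force: [0.9, 1.6, 2.9]
opening: 0.007
```

It went past the block height freely, so the notch is on the pin. Now the last bit, until it bottoms.

Emit:
{"op": "send_rows", "data": {"moves": "0 0 1 0 0; 0 0 1 0 0; 0 0 0 0 0; 0 0 0 0 0"}}

```text
time_s: 13.43
position: [0.54, 0.0351, 0.0833]
tcp_rot: [[0.001, 0.002, 1.0], [-1.0, -0.0, 0.001], [0.0, -1.0, 0.002]]
force: [1.9, 2.2, 8.5]
opening: 0.005
```

Emit:
{"op": "send_rows", "data": {"moves": "0 0 1 0 0; 0 0 1 0 0; 0 0 0 0 0; 0 0 0 0 0"}}

```text
time_s: 13.77
position: [0.54, 0.0352, 0.0832]
tcp_rot: [[0.002, 0.002, 1.0], [-1.0, -0.0, 0.002], [0.0, -1.0, 0.002]]
force: [-1.9, 0.8, 20.1]
opening: 0.004
```

Force rose to 20 N with no further travel at z = 0.083, which is the seated height. Moving clear.

Emit:
{"op": "send_rows", "data": {"moves": "0 0 -5 0 0; 0 0 -20 0 0; 0 0 -40 0 0; 0 0 -40 0 0; 0 0 -20 0 0; 0 -41 0 0 0; 0 -41 0 0 0; 0 -41 0 0 0; 0 -41 0 0 0; 0 -41 0 0 0; 0 -41 0 0 0; 0 0 0 0 0; 0 0 0 0 0"}}

```text
time_s: 14.85
position: [0.5372, 0.2828, 0.2042]
tcp_rot: [[0.006, -0.003, 1.0], [-1.0, -0.002, 0.006], [0.002, -1.0, -0.003]]
force: [-0.7, -0.1, 0.8]
opening: 0.006
```

```bash
python3 look.py t5
python3 - <<'E'
from h import *
for n in("top","scene"):
    p=capture(n); m=mark_of(p,"cap_top")
    print(n,[ (round(r["p"],2),by_depth(p,r["pixel"])) for r in m[:1]])
    for k in("vial_a","loose_cap"):
        print(k,[(round(r["p"],2),at_z(p,r["pixel"],.05).round(3)) for r in mark_of(p,k)[:2]])
    if n=="top":
        W=masks_of(p,"wheel_middle")
        if W:
            rr,cc=np.where(cv2.erode(W[0]["region"].astype(np.uint8),np.ones((5,5)))>0)
            z=[by_depth(p,(a,b))[2] for a,b in zip(rr[::9],cc[::9])]; print("wheel z",np.percentile(z,[20,50,80]))
E
```

```text
notch 0.66 [0.5841 0.042  0.082 ]
wheel_middle 0.94 [0.5342 0.0319 0.082 ]
pin_foot 0.7 [0.6553 0.0421 0.064 ]
notch 0.71 [0.5833 0.0451 0.082 ]
wheel_middle 0.78 [0.5417 0.0433 0.082 ]
pin_foot 0.61 [0.6454 0.0474 0.064 ]
top [(0.74, array([0.66322803, 0.04191419, 0.05137667]))]
vial_a [(0.87, array([0.428, 0.149, 0.05 ])), (0.76, array([ 0.648, -0.09 ,  0.05 ]))]
loose_cap [(0.72, array([0.647, 0.152, 0.05 ]))]
wheel z [0.06554904 0.06650463 0.06738886]
scene [(0.87, array([0.541435  , 0.0332627 , 0.08210536]))]
vial_a [(0.58, array([ 0.644, -0.085,  0.05 ]))]
loose_cap [(0.57, array([0.645, 0.156, 0.05 ]))]
```

View pics/t5.png

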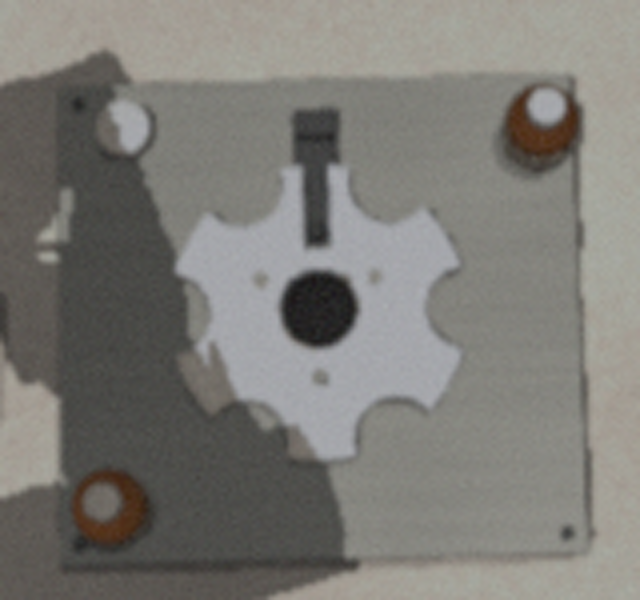

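The crop shows the slot at (317, 200) in line with the foot at (316, 120), and the vials and loose cap where they were. The wheel top measures z = 0.0665 against 0.067 for fully seated, and the cap top 0.082 against 0.083.

```bash
python3 -c "
from h import *
print(hand_in())"
```

```text
the job is handed in; nothing more can be done
None
```

The star wheel is turned, seated on the locating pin and handed in, at about 15 s of the 64 s allowed. I turned it about 150° clockwise with the closed fingertips in one pocket, adding a small correcting push after a look. Then I pressed the cap straight down and moved the arm clear.

**Alignment:** before pressing, the slot measured about 1° off the pin line, or 0.85 mm at the pin. The tooth-pattern estimate read about 2° off. The wheel then went down past the height where the pin would have blocked it, with no sharp rise in force.

**Seating:** travel stopped at a fingertip height of 0.083 m, and the force rose to 20 N with no further movement. The depth images afterwards put the wheel top at 0.0665 m (0.067 expected) and the cap top at 0.082 m (0.083 expected).

**Other objects:** the vials and the loose cap still look in place. I did not re-measure the table bottles, tub or spanner; no contact force showed while the arm moved past them.

**Checks that disagreed:**
- The cap-top network in the last top view picked the pin foot instead, so I relied on the scene view and the wheel's depth.
- In the last scene view only one of the two vials was detected. Both show clearly in the top picture.

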